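Hold the sprung lid just below its balance point

ROBOT

A 6-joint arm with a two-finger parallel gripper is mounted at the origin on a cart in front of the work surface, level with it; the furniture and walls round the work are solid. World frame = base frame: x ahead of the robot, y to its left, z up, the work surface at z = 0. Lengths are in m, angles in degrees, forces in N, time in s.
With the tool pointing down it reaches from about 0.4 to 0.825 m from the base axis. Payload 7 kg.
Tool frame: the origin (TCP) lies on the centre line of the jaws, within the pads' length; the fingertips stand 14 mm ahead of it and the grasp point (between the pads) lies 5 mm behind it; z points along the fingers, y is the line along which they close (so a half turn about z gives the same grasp; the last joint's range is limited). The gripper opens to 88 mm and grips with 3 to 60 N. Pads are 19 mm wide; open, the fingers measure 130 mm over their backs; the gripper's body (78 mm by 193 mm) begins 47 mm behind the grasp point.
Start: joints at [-55.686, 20.546, 0.682, 0, -70.136, -16.507], TCP at [0.206, -0.643, 0.241] pointing down, gripper open.
Joint ranges: [-176.03, 176.03], [-82.01, 121.73], [-58.28, 71.71], [-173.87, 95.51], [-174.79, -0.11], [-173.66, 173.66]. Speed limits (degrees/s): [136.94, 136.94, 172.46, 180, 180, 180].

INTERFACE

Orientations are given as [roll, pitch, yaw] about the fixed x, y, z axes, in that order (R = Rz(yaw) Ry(pitch) Rx(roll)).
In Python, from plant import r gives the robot as it stands.
- The arm moves only by the tool send_rows, never from a script. Its argument "steps" is a list of rows, each an object with "dp": the shift along the tool's x, y, z in mm, a list of three; "roll": the turn about the tool's z in rad; "jaw": the opening in per cent of the stroke, from 0 (shut) to 100 (fully open). In form: [{"dp": [tx, ty, tz], "roll": roll, "jaw": jaw}, ...]. A call has 1 to 5 rows; each row is the pose to reach, as a shift and turn from the pose commanded when the call began, along the tool's axes at that moment; what a row does not reach only later rows make up. A row lasts 1/8 s, in which the tool goes at most 62.5 mm and 10.7 degrees, less where a joint would pass 70% of its speed; a pose out of reach is approached as far as the arm can. A call with a gripper value outside its range is refused whole. The fingers move at their own pace and stop on an object; "newtons" is the grip in N (left out, the last holds). Time passes only in rows, so rows that repeat a pose let the fingers close. It gives the time, the measured TCP pose, the force, the opening and the grip force at its end, in the units of the state.
- r.get_state(): the state, without advancing time (a new reading comes with each control period).
- r.capture(name): name is "scene" or "side" or "wrist"; returns a dict with "image" (400x640x3 uint8, blue, green, red), "K" (3x3 intrinsics, pixels), "rvec" (rotation vector, rad) and "tvec" (3), from world to camera coordinates, as OpenCV has them. Camera axes: x right, y down, z forward; pixel columns grow to the right and rows downward; lengths in m; the calibration is good to about 2 mm. A picture is of the moment at which its call begins. There is no depth.
- r.close_job(): hands the job in; it is judged then, once.
The state is a dict: "time_s": time; "joints": joint angles; "qd": joint speeds; "joint_torque": joint torques, N m; "tcp_pos": TCP position; "eef_rot": TCP orientation; "contact_force": force on the tool from outside, world axes, zero at the start; "moment": the same for the moment, N m; "gripper_width": finger opening in m; "gripper_force": force on a finger pad.
Only numpy, scipy, OpenCV 4.12 (cv2) and the standard library are available. Lean on these libraries where they do the work, as an engineer would, in place of code of your own. Each camera call takes 0.05 s, during which the arm holds its last target. There are 200 camera calls.

TASK

The lid springs of the grey small-parts box are to be checked. With a light grip, take the bulb carton off the lid and set it gently upright on the bench top, let go of it, then raise the lid by its bar handle until it is a few degrees past its balance point (65 degrees open) and bring it back to about eight degrees below that point. Finish while still holding the lid there by the handle with the fingers; never let the lid fly open or drop, and leave the other things alone.

Things in the scene. Friction and masses are not known exactly. Their poses are not given: they have to be found in the camera images.
- parts_box: Grey sheet-steel small-parts box, 150 deep x 200 wide x 85 high, fixed to the work surface. Origin: centre of its underside, on the work surface; x points from its front (handle side, towards the robot) to its back (hinge side), z up.
- lid (a joint): Opening angle (rad) of the grey steel lid about the level hinge pin at the box's rear top edge: 0 shut, grows as the front rises, stop at 1.75. Lid 156 x 208 x 4 mm, 10 mm skirt, top 91 mm up when shut; 0.8 kg with handle. Coil springs help it open (0.33 Nm, constant). Balance at 1.134 (65 deg): below it falls shut, above it swings open by itself. About 2 N lifts the handle when shut, 0 at balance. Little friction.
- lid_hinge (a point): Middle of the hinge pin: 82 mm behind the centre of the box, 87 mm above the work surface. Axes as the box; the lid turns about its y.
- bar_handle (a point): Round steel bar 12 mm thick, 110 long, along the lid's front edge on two end arms in the lid's plane; open from above and below, 100 mm clear between arms, 33 mm between bar and lid edge. Origin: middle of the bar, 205 mm from the hinge axis, 85 mm up when shut. x from bar to lid, y along the bar, z normal to the lid. Turns rigidly with the lid; the bar can turn between lightly closed fingers.
- carton_center (a point): Centre of the small orange bulb carton, 42 x 42 x 62 mm, 0.08 to 0.17 kg, at the start standing upright on the shut lid (underside at 91 mm). The point is 31 mm above its underside; z is its upright axis, x and y are square to its sides. Thin card: grip it with less than 45 N per finger (90 N, both added).
- bulb_carton: The same carton; origin at the centre of its underside.
- wrench_small: Bystander to leave alone: small combination wrench, 34x160x8 mm, lying at the front. Origin at its underside; long axis y.
- screwdriver: Bystander to leave alone: red screwdriver, 30x210x28 mm, lying at the front right. Origin at its underside; long axis y.
- work_lamp: Bystander to leave alone: olive and grey pen work light, 27x158x22 mm, lying at the front left. Origin at its underside; long axis y.
- plug_a: Bystander to leave alone: spark plug, 18x20x62 mm, standing on the left. Origin at its underside.
- plug_b: Bystander to leave alone: spark plug, 18x20x62 mm, standing on the right. Origin at its underside.
Things that resemble listed ones, but are neither listed nor needed, are in the scene too. Leave any green or yellow look-alike of the bulb_carton alone.

How it is judged:
By the outcome, as a careful person would: the job done as asked, in the order asked, and still so for the second after the job is handed in, while the arm keeps its last pose, push and grip.
It also fails if it takes over 61 s, if anything falls off the work surface, if the arm or the gripper's body presses on something with over 40 N, if the wrist force passes 120 N, or if a joint passes its speed limit or range.

## Working session

There is one attempt and no reset: what is moved stays moved. The work goes in short steps, Python scripts to look and compute and a tool call to move; the robot and the scene stay as the last step left them, time stands still between calls to the robot, and variables do not carry over. Pictures are saved under pics/ and viewed, at most 10 in all, crops included, and the job is handed in when it is done.

Besides the shell and the picture viewer there is one more tool, called after ">>>" as a command line: name --argument value ..., lists and objects as JSON in quotes. send_rows: Moves the arm, as the interface text tells. Its arguments: {"type":"object","properties":{"steps":{"type":"array","items":{"type":"object","properties":{"dp":{"type":"array","items":{"type":"number"}},"roll":{"type":"number"},"jaw":{"type":"number"}}}},"newtons":{"type":"number"}},"required":["steps"]}

```bash
mkdir -p pics; ls; python3 - <<'E'
from plant import r
import cv2,numpy as np,json
s=r.get_state();print(s)
for n in ["scene","side"]:
    c=r.capture(n);cv2.imwrite(f"pics/{n}0.png",c["image"]);np.savez(f"pics/{n}0.npz",K=c["K"],rvec=c["rvec"],tvec=c["tvec"])
    R=cv2.Rodrigues(np.array(c["rvec"],float))[0];print(n,-R.T@np.array(c["tvec"]).ravel(),R[2])
E
```

```text
pics
{'time_s': 0.0, 'joints': array([-5.56859478e+01,  2.05902905e+01,  6.34130675e-01, -2.02593501e-02,
       -7.01356639e+01, -1.65061588e+01]), 'qd': array([ 0.00422821, -0.00099162,  0.04768999,  0.02410671, -0.02361075,
       -0.03710915]), 'joint_torque': array([ 9.44304229e-04, -5.82711160e+01,  2.93062592e+01,  6.99709520e+00,
        6.88963104e-03, -1.85733165e-04]), 'tcp_pos': array([ 0.20626032, -0.64222692,  0.23963786]), 'eef_rot': array([ 1.79906549e+02, -7.83102860e-03, -1.62198999e+02]), 'contact_force': array([-0.83204475,  0.11527547,  0.25150876]), 'moment': array([-0.06818062, -0.00235828, -0.02638333]), 'gripper_force': 0.0, 'gripper_width': 0.08751437336616405}
scene [-0.28025839  0.43934889  0.68915743] [ 0.72947566 -0.41865548 -0.54091852]
side [ 0.27615374 -0.9020617   0.79034965] [ 0.19899516  0.76855125 -0.60805419]
```

View pics/scene0.png

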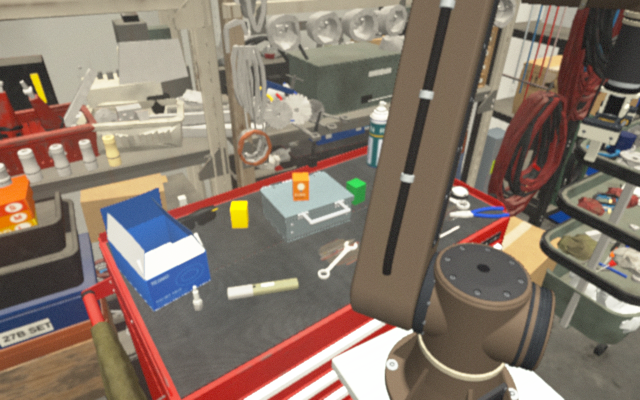

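View pics/side0.png

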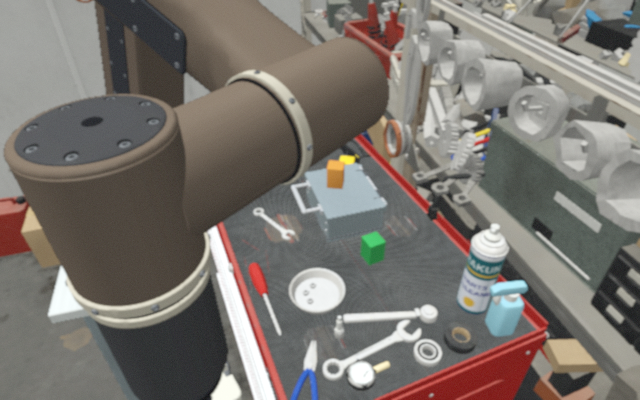

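The scene view shows the orange carton on the grey lid at about (301,186), with yellow (239,214) and green (357,190) look-alikes. In the side view the orange carton is at (336,174), yellow at (347,160) and green at (373,248). Other orange items are on the shelf at far left (15,205). I choose the orange carton on the lid and enlarge it to check.

```bash
python3 - <<'E'
import cv2,numpy as np
a=cv2.imread("pics/scene0.png")[155:250,225:375]; b=cv2.imread("pics/side0.png")[145:265,285:400]
a=cv2.resize(a,None,fx=5,fy=5,interpolation=cv2.INTER_CUBIC);b=cv2.resize(b,None,fx=5,fy=5,interpolation=cv2.INTER_CUBIC)
cv2.imwrite("pics/ca.png",a);cv2.imwrite("pics/cb.png",b)
E
```

```text
(no output)
```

View pics/ca.png

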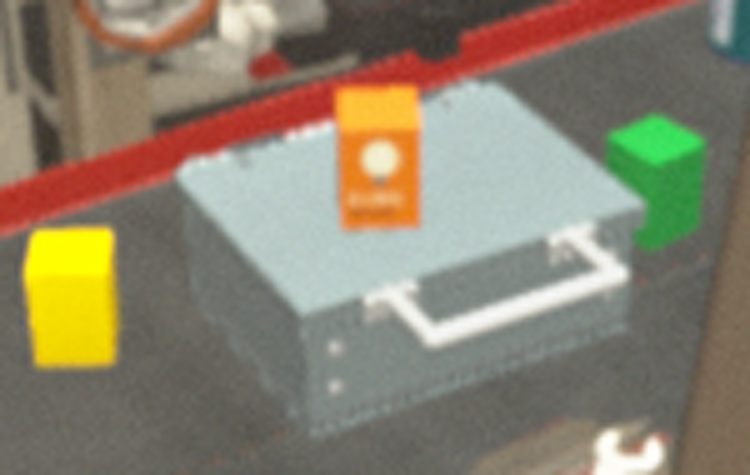

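View pics/cb.png

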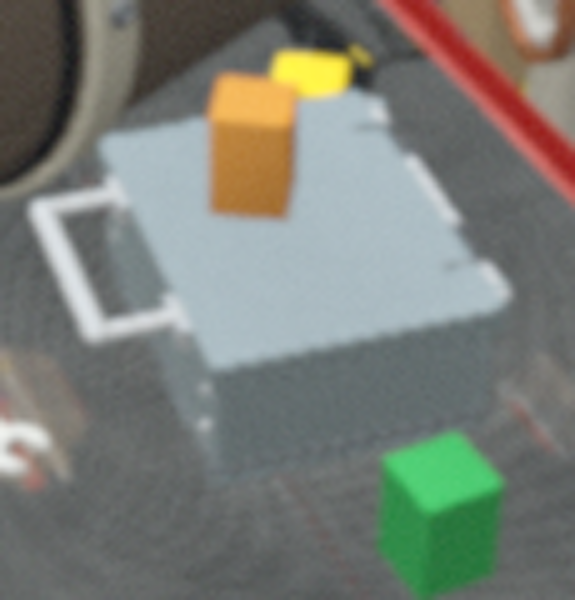

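Crops: the orange carton (bulb picture) stands on the lid, scene crop base edge (342,227)–(420,227). The bar handle runs from (432,335) to (622,273) in the scene crop and from (40,207) to (95,333) in the side crop. The lid is shut. I'll fit the poses now.

```bash
cat > h.py <<'E'
import cv2,numpy as np
from scipy.optimize import least_squares
C={}
for n in ("scene","side"):
    d=np.load(f"pics/{n}0.npz");C[n]=(d["K"].astype(float),d["rvec"].astype(float),d["tvec"].astype(float))
off={"scene":(225,155),"side":(285,145)}
def px(n,u,v): return np.array([off[n][0]+(u+.5)/5-.5,off[n][1]+(v+.5)/5-.5])
def proj(n,P):
    K,rv,tv=C[n];return cv2.projectPoints(np.array(P,float).reshape(-1,1,3),rv,tv,K,None)[0].reshape(-1,2)
def ray(n,p,z):
    K,rv,tv=C[n];R=cv2.Rodrigues(rv)[0];o=-R.T@tv.ravel();d=R.T@np.linalg.solve(K,[p[0],p[1],1]);return o+d*(z-o[2])/d[2]
def tw(q,L):
    c,s=np.cos(q[2]),np.sin(q[2]);return [q[0]+c*L[0]-s*L[1],q[1]+s*L[0]+c*L[1],L[2]]
def fit(obs,x0):
    f=lambda q:np.concatenate([proj(n,[tw(q,L)])[0]-px(n,u,v) for n,u,v,L in obs])
    r=least_squares(f,x0,loss="soft_l1");return r.x,f(r.x).reshape(-1,2)
E
python3 - <<'E'
from h import *
f,b=-.078,.078
box=[("scene",305,312,(f,.104,.091)),("scene",178,175,(b,.104,.091)),("scene",500,85,(b,-.104,.091)),("scene",643,207,(f,-.104,.091)),
("side",212,368,(f,-.104,.091)),("side",510,298,(b,-.104,.091)),("side",100,140,(f,.104,.091)),
("scene",432,335,(-.123,.053,.085)),("scene",622,273,(-.123,-.053,.085)),("side",40,207,(-.123,.053,.085)),("side",95,333,(-.123,-.053,.085)),
("scene",315,435,(-.075,.1,0)),("scene",628,328,(-.075,-.1,0))]
q,e=fit(box,[.6,0,0]);print("box",q,np.degrees(q[2]));print(e.round(1).tolist())
h=.021
car=[("scene",342,227,(-h,h,.091)),("scene",420,227,(-h,-h,.091)),("scene",337,105,(-h,h,.153)),("scene",420,105,(-h,-h,.153)),
("side",212,212,(-h,-h,.091)),("side",290,217,(h,-h,.091)),("side",208,115,(-h,-h,.153)),("side",293,125,(h,-h,.153)),("side",222,73,(-h,h,.153)),("side",300,85,(h,h,.153))]
for y0 in(0,-.4,-.8):
    c,e=fit(car,[q[0],q[1],y0]);print("carton",c,np.degrees(c[2]));print(e.round(1).tolist())
print("bar",tw(q,(-.123,0,.085)),"hinge",tw(q,(.082,0,.087)))
for n,p in [("yellow scene",(239,228)),("green scene",(357,203)),("wrench a",(324,274)),("wrench b",(351,244)),("lamp",(230,293)),("lampb",(297,285)),("plug",(197,306)),("bluebox",(165,306)),("blue2",(208,268))]:print(n,ray("scene",p,0).round(3))
for p in [(297,235),(255,210),(278,332),(252,265),(372,262),(318,312)]:print("side",p,ray("side",p,0).round(3))
E
```

```text
box [ 0.58095953 -0.0123683   0.02639388] 1.5122581085948021
[[-0.4, -0.3], [-0.6, -1.1], [-0.6, -0.9], [0.8, -1.1], [0.1, 0.3], [-0.5, 1.9], [-0.3, -0.1], [1.0, 0.3], [-1.4, 0.8], [0.7, 1.5], [0.3, 0.2], [-0.5, 2.6], [0.1, 1.8]]
carton [ 0.56878221  0.0128276  -0.43417969] -24.876663958435376
[[-0.5, 0.5], [-0.2, 0.0], [-0.0, 4.6], [-0.2, 4.1], [-0.0, 0.7], [0.0, 1.1], [0.7, 0.8], [-0.1, 0.1], [0.2, 0.5], [0.4, -0.7]]
carton [ 0.56878221  0.0128276  -0.43417968] -24.876663042814368
[[-0.5, 0.5], [-0.2, 0.0], [-0.0, 4.6], [-0.2, 4.1], [-0.0, 0.7], [0.0, 1.1], [0.7, 0.8], [-0.1, 0.1], [0.2, 0.5], [0.4, -0.7]]
carton [ 0.56878221  0.01282759 -0.43417983] -24.87667153972064
[[-0.5, 0.5], [-0.2, 0.0], [-0.0, 4.6], [-0.2, 4.1], [-0.0, 0.7], [0.0, 1.1], [0.7, 0.8], [-0.1, 0.1], [0.2, 0.5], [0.4, -0.7]]
bar [np.float64(0.45800237301877805), np.float64(-0.01561436911174763), 0.085] hinge [np.float64(0.6629309718646185), np.float64(-0.01020425126824102), 0.087]
yellow scene [0.63  0.171 0.   ]
green scene [ 0.582 -0.186  0.   ]
wrench a [0.359 0.057 0.   ]
wrench b [ 0.425 -0.062  0.   ]
lamp [0.407 0.275 0.   ]
lampb [0.357 0.13  0.   ]
plug [0.404 0.35  0.   ]
bluebox [0.437 0.411 0.   ]
blue2 [0.512 0.294 0.   ]
side (297, 235) [ 0.44  -0.058  0.   ]
side (255, 210) [ 0.35   0.077 -0.   ]
side (278, 332) [ 0.333 -0.338  0.   ]
side (252, 265) [ 0.309 -0.132  0.   ]
side (372, 262) [ 0.595 -0.205 -0.   ]
side (318, 312) [ 0.428 -0.312  0.   ]
```

Orange carton: (0.569, 0.013), yaw about -25°. The box sits at (0.581, -0.012), yaw 1.5°, and the bar at (0.458, -0.016). These fit the given heights and sizes. Next, a small move calculator.

```bash
cat > m.py <<'E'
import sys,numpy as np
from scipy.spatial.transform import Rotation as Ro
from plant import r
def go(*targets):
    s=r.get_state();R=Ro.from_euler("xyz",s["eef_rot"],degrees=True)
    print("t",s["time_s"],"pos",s["tcp_pos"].round(4),"rot",s["eef_rot"].round(1),"F",s["contact_force"].round(1),"w",round(s["gripper_width"],4),"g",round(s["gripper_force"],1),"j",s["joints"].round(0))
    for t in targets:
        d=R.inv().apply(np.array(t[:3])-s["tcp_pos"])*1e3
        y=(t[3]-s["eef_rot"][2]+180)%360-180 if len(t)>3 else 0
        print(t,"dp",d.round(1),"roll",round(-np.radians(y),3))
E
python3 -c "
from m import *
go((.569,.013,.25,-115))"
```

```text
t 0.1 pos [ 0.2063 -0.6423  0.2397] rot [ 179.9   -0.  -162.2] F [-0.8  0.2  0.1] w 0.0874 g 0.0 j [-56.  21.   1.  -0. -70. -17.]
(0.569, 0.013, 0.25, -115) dp [-545.7  513.    -9.6] roll -0.824
```

>>> send_rows --steps '[{"dp": [-30,28,-4],"roll": -0.06,"jaw": 100},{"dp": [-70,66,-8],"roll": -0.14,"jaw": 100},{"dp": [-112,105,-10],"roll": -0.22,"jaw": 100},{"dp": [-154,145,-10],"roll": -0.3,"jaw": 100},{"dp": [-196,184,-10],"roll": -0.38,"jaw": 100}]' --newtons 15

```text
time_s: 0.72
tcp_pos: [0.3372, -0.4058, 0.2504]
eef_rot: [180.0, 0.0, -140.3]
contact_force: [1.2, -0.6, 0.7]
gripper_width: 0.0876
gripper_force: 0.0
```

```bash
python3 -c "
from m import *
go((.569,.013,.25,-115))"
```

```text
t 0.725 pos [ 0.3372 -0.4058  0.2504] rot [ 180.     0.  -140.3] F [ 1.2 -0.6  0.7] w 0.0876 g 0.0 j [-29.   6. -17.  -0. -67. -21.]
(0.569, 0.013, 0.25, -115) dp [-4.459e+02  1.740e+02  4.000e-01] roll -0.441
```

>>> send_rows --steps '[{"dp": [-45,17,0],"roll": -0.05,"jaw": 100},{"dp": [-90,35,0],"roll": -0.1,"jaw": 100},{"dp": [-140,55,0],"roll": -0.15,"jaw": 100},{"dp": [-190,74,0],"roll": -0.2,"jaw": 100},{"dp": [-240,94,0],"roll": -0.25,"jaw": 100}]'

```text
time_s: 1.35
tcp_pos: [0.4622, -0.1805, 0.2505]
eef_rot: [180.0, 0.0, -126.0]
contact_force: [1.3, -0.4, 0.0]
gripper_width: 0.0873
gripper_force: 0.0
```

```bash
python3 -c "
from m import *
go((.569,.013,.25,-115))"
```

```text
t 1.35 pos [ 0.4622 -0.1805  0.2505] rot [ 180.    0. -126.] F [ 1.3 -0.4  0. ] w 0.0873 g 0.0 j [  1.   3. -20.  -0. -66. -37.]
(0.569, 0.013, 0.25, -115) dp [-219.3   27.4    0.5] roll -0.192
```

>>> send_rows --steps '[{"dp": [-50,6,0],"roll": -0.04,"jaw": 100},{"dp": [-105,13,0],"roll": -0.09,"jaw": 100},{"dp": [-160,20,0],"roll": -0.14,"jaw": 100},{"dp": [-200,25,0],"roll": -0.18,"jaw": 100},{"dp": [-219,27,0],"roll": -0.192,"jaw": 100}]'

```text
time_s: 1.98
tcp_pos: [0.5695, 0.0125, 0.2499]
eef_rot: [180.0, -0.0, -115.0]
contact_force: [-0.4, 0.0, 0.1]
gripper_width: 0.0874
gripper_force: 0.0
```

```bash
python3 - <<'E'
from m import *
import cv2
go((.569,.013,.12,-115))
c=r.capture("wrist");K=np.array(c["K"],float);im=c["image"].copy()
rv=np.array(c["rvec"],float);tv=np.array(c["tvec"],float)
h=.021;a=np.radians(-25);P=[(.569+np.cos(a)*x-np.sin(a)*y,.013+np.sin(a)*x+np.cos(a)*y,z) for z in(.153,.091) for x,y in((-h,-h),(h,-h),(h,h),(-h,h))]
b=[(.458,-.0156+dy,.085) for dy in(-.055,.055)]
p=cv2.projectPoints(np.array(P+b),rv,tv,K,None)[0].reshape(-1,2).astype(int)
print(p.tolist())
cv2.polylines(im,[p[:4]],True,(255,0,0),1);cv2.polylines(im,[p[8:]],False,(0,0,255),1)
cv2.imwrite("pics/w1.png",im);np.savez("pics/w1.npz",K=K,rvec=rv,tvec=tv)
E
```

```text
t 1.975 pos [0.5695 0.0125 0.2499] rot [ 180.   -0. -115.] F [-0.4  0.   0.1] w 0.0874 g 0.0 j [ 21.  10. -12.  -0. -68. -46.]
(0.569, 0.013, 0.12, -115) dp [ -0.3   0.6 129.9] roll 0.0
[[341, 181], [291, 181], [292, 228], [340, 228], [336, 167], [296, 167], [296, 206], [335, 206], [384, 62], [422, 164]]
```

View pics/w1.png

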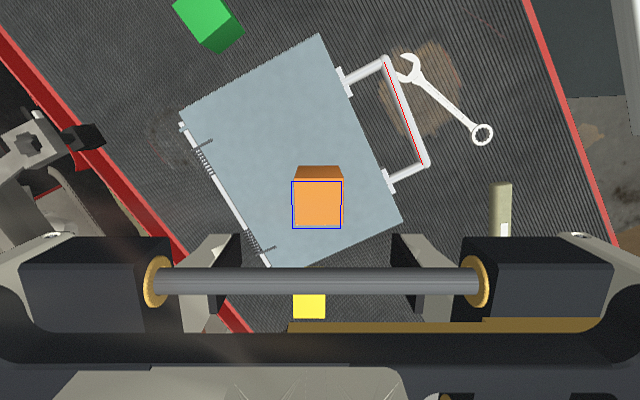

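The wrist view shows the carton top at (317,205), inside the predicted outline. The bar is at about (406,113), roughly 2–3 px towards the robot from my prediction. Descending on the carton.

>>> send_rows --steps '[{"dp": [0,0,30],"roll": 0,"jaw": 100},{"dp": [0,0,65],"roll": 0,"jaw": 100},{"dp": [0,0,95],"roll": 0,"jaw": 100},{"dp": [0,0,118],"roll": 0,"jaw": 100},{"dp": [0,0,130],"roll": 0,"jaw": 100}]'

```text
time_s: 2.65
tcp_pos: [0.5681, 0.0097, 0.1193]
eef_rot: [179.9, -0.1, -115.2]
contact_force: [-1.1, 0.1, -0.0]
gripper_width: 0.0878
gripper_force: 0.0
```

>>> send_rows --steps '[{"dp": [0,0,0],"roll": 0,"jaw": 40},{"dp": [0,0,0],"roll": 0,"jaw": 40},{"dp": [0,0,0],"roll": 0,"jaw": 40},{"dp": [0,0,0],"roll": 0,"jaw": 40},{"dp": [0,0,0],"roll": 0,"jaw": 40}]' --newtons 15

```text
time_s: 3.28
tcp_pos: [0.569, 0.0108, 0.1209]
eef_rot: [-180.0, 0.0, -115.1]
contact_force: [-0.3, -0.0, 0.9]
gripper_width: 0.0434
gripper_force: 0.5
```

>>> send_rows --steps '[{"dp": [0,0,0],"roll": 0,"jaw": 35},{"dp": [0,0,0],"roll": 0,"jaw": 35},{"dp": [0,0,-3],"roll": 0,"jaw": 35},{"dp": [0,0,-8],"roll": 0,"jaw": 35},{"dp": [0,0,-16],"roll": 0,"jaw": 35}]' --newtons 15

```text
time_s: 3.9
tcp_pos: [0.5689, 0.0106, 0.1368]
eef_rot: [180.0, -0.0, -115.1]
contact_force: [0.3, 0.7, -0.0]
gripper_width: 0.0421
gripper_force: 15.0
```

```bash
python3 -c "
from m import *
go((.569,.013,.19),(.51,.185,.19),(.51,.185,.035))"
```

```text
t 3.9 pos [0.5689 0.0106 0.1368] rot [ 180.    -0.  -115.1] F [ 0.3  0.7 -0. ] w 0.0421 g 15.0 j [ 21.  16. -21.  -0. -53. -46.]
(0.569, 0.013, 0.19) dp [ -2.2   0.9 -53.2] roll -0.0
(0.51, 0.185, 0.19) dp [-132.9  127.3  -53.2] roll -0.0
(0.51, 0.185, 0.035) dp [-133.   127.3  101.8] roll -0.0
```

>>> send_rows --steps '[{"dp": [0,0,-10],"roll": 0,"jaw": 35},{"dp": [0,0,-25],"roll": 0,"jaw": 35},{"dp": [0,0,-40],"roll": 0,"jaw": 35},{"dp": [0,0,-50],"roll": 0,"jaw": 35},{"dp": [0,0,-53],"roll": 0,"jaw": 35}]'

```text
time_s: 4.53
tcp_pos: [0.5694, 0.0108, 0.1906]
eef_rot: [-179.9, 0.1, -115.1]
contact_force: [-0.1, 0.2, -1.1]
gripper_width: 0.0416
gripper_force: 15.0
```

```bash
python3 - <<'E'
from m import *
import cv2
go((.50,.185,.19))
c=r.capture("side");cv2.imwrite("pics/s1.png",cv2.resize(c["image"][90:270,240:440],None,fx=3,fy=3))
E
```

```text
t 4.525 pos [0.5694 0.0108 0.1906] rot [-1.799e+02  1.000e-01 -1.151e+02] F [-0.1  0.2 -1.1] w 0.0416 g 15.0 j [ 21.  13. -17.   0. -60. -46.]
(0.5, 0.185, 0.19) dp [-128.3  136.7    0.6] roll -0.0
```

View pics/s1.png

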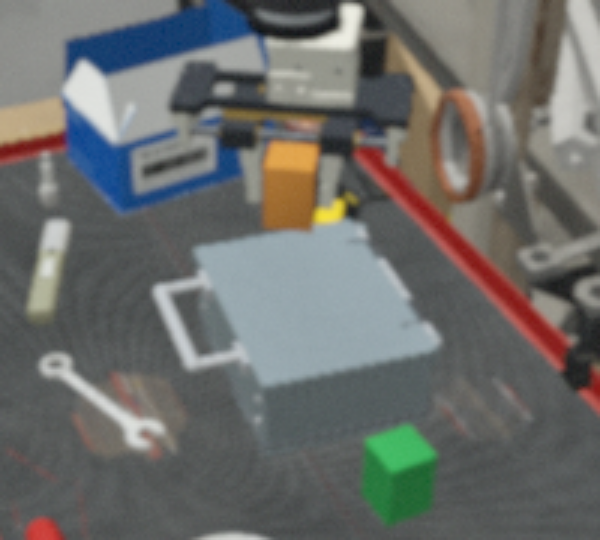

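The carton hangs upright between the fingers at (290,185) in the crop, and the lid is clear and shut. The target area left of the box is free. Moving there.

>>> send_rows --steps '[{"dp": [-14,15,0],"roll": 0,"jaw": 35},{"dp": [-40,43,0],"roll": 0,"jaw": 35},{"dp": [-72,77,0],"roll": 0,"jaw": 35},{"dp": [-104,111,0],"roll": 0,"jaw": 35},{"dp": [-128,137,0],"roll": 0,"jaw": 35}]'

```text
time_s: 5.2
tcp_pos: [0.4983, 0.1861, 0.1891]
eef_rot: [180.0, -0.0, -115.1]
contact_force: [0.0, -1.0, -0.9]
gripper_width: 0.0421
gripper_force: 15.0
```

>>> send_rows --steps '[{"dp": [0,0,15],"roll": 0,"jaw": 35},{"dp": [0,0,40],"roll": 0,"jaw": 35},{"dp": [0,0,70],"roll": 0,"jaw": 35},{"dp": [0,0,100],"roll": 0,"jaw": 35},{"dp": [0,0,120],"roll": 0,"jaw": 35}]'

```text
time_s: 5.82
tcp_pos: [0.4984, 0.1833, 0.0673]
eef_rot: [179.9, -0.1, -115.1]
contact_force: [0.9, 0.5, -1.4]
gripper_width: 0.0422
gripper_force: 15.0
```

>>> send_rows --steps '[{"dp": [0,0,12],"roll": 0,"jaw": 35},{"dp": [0,0,22],"roll": 0,"jaw": 35},{"dp": [0,0,29],"roll": 0,"jaw": 35},{"dp": [0,0,33],"roll": 0,"jaw": 35},{"dp": [0,0,35],"roll": 0,"jaw": 35}]'

```text
time_s: 6.45
tcp_pos: [0.4994, 0.1849, 0.0347]
eef_rot: [-180.0, 0.0, -115.1]
contact_force: [-0.5, -0.3, -1.0]
gripper_width: 0.0417
gripper_force: 15.0
```

>>> send_rows --steps '[{"dp": [0,0,1],"roll": 0,"jaw": 35},{"dp": [0,0,2],"roll": 0,"jaw": 35},{"dp": [0,0,3],"roll": 0,"jaw": 35},{"dp": [0,0,3.5],"roll": 0,"jaw": 35},{"dp": [0,0,4],"roll": 0,"jaw": 35}]'

```text
time_s: 7.08
tcp_pos: [0.4992, 0.1847, 0.0305]
eef_rot: [180.0, -0.0, -115.1]
contact_force: [0.1, -0.1, -1.2]
gripper_width: 0.0419
gripper_force: 15.0
```

>>> send_rows --steps '[{"dp": [0,0,0.4],"roll": 0,"jaw": 35},{"dp": [0,0,0.8],"roll": 0,"jaw": 35},{"dp": [0,0,1.2],"roll": 0,"jaw": 35},{"dp": [0,0,1.2],"roll": 0,"jaw": 35}]'

```text
time_s: 7.58
tcp_pos: [0.4992, 0.1847, 0.0299]
eef_rot: [-180.0, 0.0, -115.1]
contact_force: [-2.2, -0.2, 6.0]
gripper_width: 0.0418
gripper_force: 15.0
```

Contact with the bench at about 6 N. Releasing.

>>> send_rows --steps '[{"dp": [0,0,-0.4],"roll": 0,"jaw": 49},{"dp": [0,0,-0.4],"roll": 0,"jaw": 56},{"dp": [0,0,-0.4],"roll": 0,"jaw": 70},{"dp": [0,0,-0.4],"roll": 0,"jaw": 85},{"dp": [0,0,-0.4],"roll": 0,"jaw": 95}]'

```text
time_s: 8.2
tcp_pos: [0.4992, 0.1847, 0.0297]
eef_rot: [180.0, -0.0, -115.1]
contact_force: [-0.1, 0.2, -0.3]
gripper_width: 0.0736
gripper_force: 0.0
```

>>> send_rows --steps '[{"dp": [0,0,0],"roll": 0,"jaw": 95},{"dp": [0,0,-10],"roll": 0,"jaw": 95},{"dp": [0,0,-35],"roll": 0,"jaw": 95},{"dp": [0,0,-70],"roll": 0,"jaw": 95},{"dp": [0,0,-110],"roll": 0,"jaw": 95}]'

```text
time_s: 8.82
tcp_pos: [0.499, 0.1845, 0.1412]
eef_rot: [180.0, -0.0, -115.1]
contact_force: [0.6, 0.4, -1.1]
gripper_width: 0.0834
gripper_force: 0.0
```

```bash
python3 -c "
from m import *
go((.457,-.0156,.2,-88.5))"
```

```text
t 8.825 pos [0.499  0.1845 0.1412] rot [ 180.    -0.  -115.1] F [ 0.6  0.4 -1.1] w 0.0834 g 0.0 j [ 41.  12. -25.   0. -53. -67.]
(0.457, -0.0156, 0.2, -88.5) dp [199.  -46.8 -58.7] roll -0.464
```

>>> send_rows --steps '[{"dp": [10,-2,-30],"roll": -0.05,"jaw": 70},{"dp": [50,-12,-50],"roll": -0.15,"jaw": 50},{"dp": [100,-24,-59],"roll": -0.27,"jaw": 35},{"dp": [155,-36,-59],"roll": -0.38,"jaw": 27},{"dp": [199,-47,-59],"roll": -0.464,"jaw": 27}]'

```text
time_s: 9.45
tcp_pos: [0.4566, -0.0171, 0.1998]
eef_rot: [-179.9, 0.0, -88.3]
contact_force: [1.8, -0.9, -0.4]
gripper_width: 0.0392
gripper_force: 0.0
```

```bash
python3 - <<'E'
from m import *
import cv2
go((.457,-.0156,.08,-88.5))
c=r.capture("wrist");K=np.array(c["K"],float);rv=np.array(c["rvec"],float);tv=np.array(c["tvec"],float)
im=c["image"]
p=cv2.projectPoints(np.array([(.458+.0014,-.0156-.055,.085),(.458-.0014,-.0156+.055,.085),(.458,-.0156,.085),(.468,-.0156,.085)]),rv,tv,K,None)[0].reshape(-1,2);print(p.round(1).tolist())
cv2.imwrite("pics/w2.png",im)
c=r.capture("scene");cv2.imwrite("pics/s2.png",c["image"])
c=r.capture("side");cv2.imwrite("pics/s3.png",c["image"])
E
```

```text
t 9.45 pos [ 0.4566 -0.0171  0.1998] rot [-179.9    0.   -88.3] F [ 1.8 -0.9 -0.4] w 0.0392 g 0.0 j [ 23.   1. -29.   0. -59. -21.]
(0.457, -0.0156, 0.08, -88.5) dp [ -1.4  -0.3 119.8] roll 0.003
[[314.4, 139.6], [314.2, 254.7], [314.3, 200.5], [303.4, 200.2]]
```

View pics/w2.png

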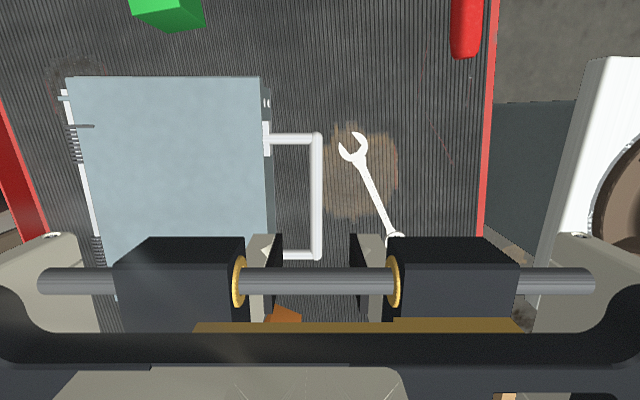

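The wrist view shows the bar at column 317, rows 133–260, about 2 mm nearer the robot than fitted. It's centred between the jaws and parallel to them. Descending with a narrow opening.

>>> send_rows --steps '[{"dp": [-1,0,15],"roll": 0,"jaw": 27},{"dp": [-1,0,35],"roll": 0,"jaw": 27},{"dp": [-1,0,55],"roll": 0,"jaw": 27},{"dp": [-1,0,68],"roll": 0,"jaw": 27},{"dp": [-1,0,75],"roll": 0,"jaw": 27}]'

```text
time_s: 10.22
tcp_pos: [0.4572, -0.014, 0.1227]
eef_rot: [179.9, -0.0, -88.5]
contact_force: [-0.7, 0.2, 0.3]
gripper_width: 0.0239
gripper_force: 0.0
```

>>> send_rows --steps '[{"dp": [0,0,6],"roll": 0,"jaw": 27},{"dp": [0,0,14],"roll": 0,"jaw": 27},{"dp": [0,0,22],"roll": 0,"jaw": 27},{"dp": [0,0,30],"roll": 0,"jaw": 27},{"dp": [0,0,36],"roll": 0,"jaw": 27}]'

```text
time_s: 10.85
tcp_pos: [0.4573, -0.0145, 0.0872]
eef_rot: [180.0, -0.0, -88.5]
contact_force: [0.4, 0.1, 0.2]
gripper_width: 0.024
gripper_force: 0.0
```

```bash
python3 - <<'E'
from m import *
import cv2
go((.456,-.0156,.08,-88.5))
a=cv2.imread("pics/s2.png")[150:320,150:400]
a=cv2.resize(a,None,fx=3,fy=3)
cv2.imwrite("pics/s4.png",a)
E
```

```text
t 10.85 pos [ 0.4573 -0.0145  0.0872] rot [180.   -0.  -88.5] F [0.4 0.1 0.2] w 0.024 g 0.0 j [ 23.  10. -38.  -0. -43. -21.]
(0.456, -0.0156, 0.08, -88.5) dp [1.1 1.3 7.2] roll -0.0
```

View pics/s4.png

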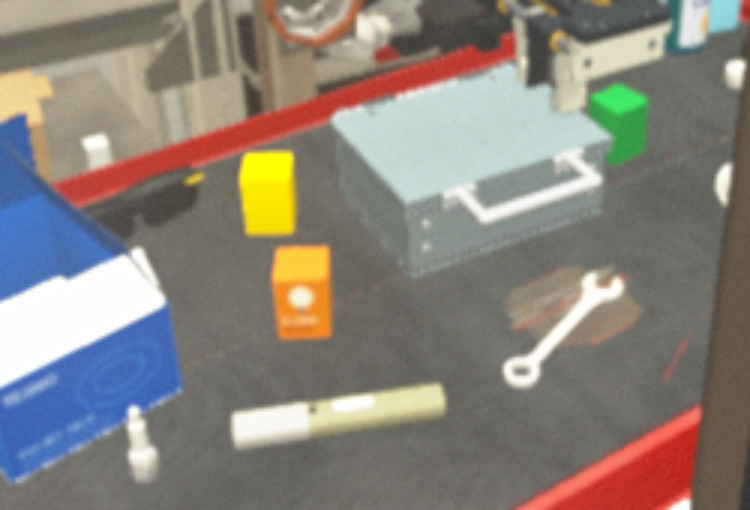

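The carton stands upright on the bench at crop (302,292), and nothing else has moved. Closing on the bar.

>>> send_rows --steps '[{"dp": [0,1,4],"roll": 0,"jaw": 27},{"dp": [0,1,7],"roll": 0,"jaw": 20},{"dp": [0,1,7],"roll": 0,"jaw": 8},{"dp": [0,1,7],"roll": 0,"jaw": 8},{"dp": [0,1,7],"roll": 0,"jaw": 8}]' --newtons 10

```text
time_s: 11.48
tcp_pos: [0.4567, -0.0144, 0.0809]
eef_rot: [-180.0, 0.0, -88.5]
contact_force: [1.9, -0.7, -1.9]
gripper_width: 0.0118
gripper_force: 10.0
```

>>> send_rows --steps '[{"dp": [0,0,0],"roll": 0,"jaw": 8},{"dp": [0,0,0],"roll": 0,"jaw": 8}]'

```text
time_s: 11.72
tcp_pos: [0.4567, -0.0144, 0.0809]
eef_rot: [-180.0, 0.0, -88.5]
contact_force: [3.5, -1.5, -1.3]
gripper_width: 0.0114
gripper_force: 10.0
```

```bash
python3 - <<'E'
import numpy as np
p=lambda t:205*np.array([np.cos(np.radians(t-.56)),-np.sin(np.radians(t-.56))])
E=[0,6,13,20,27,34,41,48,55,61,66,69]
for a,b in zip(E,E[1:]): print(a,b,[tuple((p(t)-p(a)).round(1).tolist()) for t in np.linspace(a,b,6)[1:]])
for a,b in ((69,65),(65,61),(61,57)): print(a,b,[tuple((p(t)-p(a)).round(1).tolist()) for t in np.linspace(a,b,6)[1:]])
E
```

```text
0 6 [(-0.0, -4.3), (-0.1, -8.6), (-0.3, -12.9), (-0.6, -17.2), (-0.9, -21.4)]
6 13 [(-0.5, -5.0), (-1.2, -9.9), (-2.0, -14.9), (-2.9, -19.8), (-3.9, -24.7)]
13 20 [(-1.1, -4.9), (-2.4, -9.7), (-3.8, -14.5), (-5.3, -19.3), (-6.9, -24.1)]
20 27 [(-1.7, -4.7), (-3.6, -9.4), (-5.5, -14.0), (-7.6, -18.5), (-9.8, -23.1)]
27 34 [(-2.3, -4.5), (-4.7, -8.9), (-7.2, -13.2), (-9.8, -17.5), (-12.5, -21.7)]
34 41 [(-2.8, -4.1), (-5.7, -8.2), (-8.7, -12.2), (-11.8, -16.2), (-15.0, -20.0)]
41 48 [(-3.3, -3.8), (-6.7, -7.5), (-10.2, -11.1), (-13.7, -14.6), (-17.4, -18.0)]
48 55 [(-3.7, -3.3), (-7.5, -6.6), (-11.4, -9.7), (-15.4, -12.8), (-19.4, -15.8)]
55 61 [(-3.5, -2.5), (-7.1, -4.8), (-10.7, -7.2), (-14.4, -9.4), (-18.1, -11.5)]
61 66 [(-3.1, -1.7), (-6.3, -3.4), (-9.5, -5.0), (-12.7, -6.6), (-15.9, -8.1)]
66 69 [(-2.0, -0.9), (-3.9, -1.7), (-5.9, -2.6), (-7.9, -3.4), (-9.9, -4.2)]
69 65 [(2.7, 1.1), (5.3, 2.2), (7.9, 3.3), (10.5, 4.5), (13.1, 5.7)]
65 61 [(2.6, 1.3), (5.1, 2.5), (7.7, 3.9), (10.2, 5.2), (12.7, 6.6)]
61 57 [(2.5, 1.4), (4.9, 2.9), (7.4, 4.4), (9.8, 5.9), (12.2, 7.5)]
```

>>> send_rows --steps '[{"dp": [0,0,-2],"roll": 0,"jaw": 8},{"dp": [0,-0.1,-6],"roll": 0,"jaw": 8},{"dp": [0,-0.3,-11],"roll": 0,"jaw": 8},{"dp": [0,-0.6,-16],"roll": 0,"jaw": 8},{"dp": [0,-0.9,-21.4],"roll": 0,"jaw": 8}]'

```text
time_s: 12.35
tcp_pos: [0.4577, -0.0144, 0.1027]
eef_rot: [-180.0, 0.0, -88.5]
contact_force: [4.9, -2.8, -3.0]
gripper_width: 0.0113
gripper_force: 10.0
```

```bash
python3 - <<'E'
from m import *
import cv2
go()
c=r.capture("side");cv2.imwrite("pics/s5.png",cv2.resize(c["image"][110:260,260:420],None,fx=4,fy=4))
E
```

```text
t 12.35 pos [ 0.4577 -0.0144  0.1027] rot [-180.     0.   -88.5] F [ 4.9 -2.8 -3. ] w 0.0113 g 10.0 j [ 23.   8. -37.   0. -45. -21.]
```

View pics/s5.png

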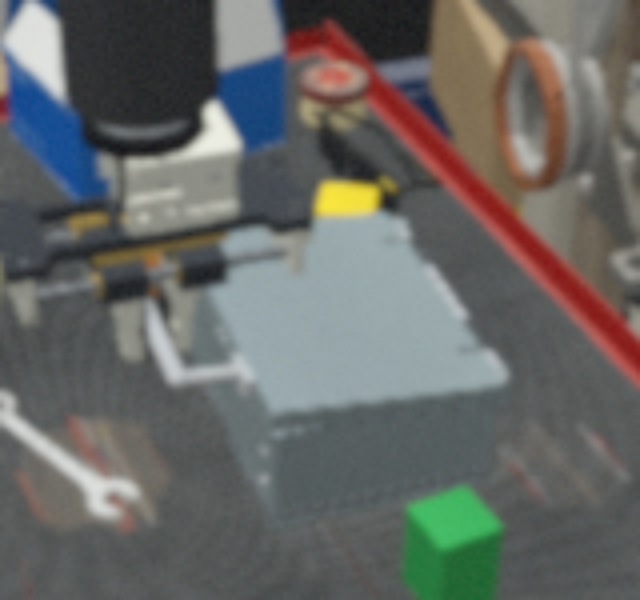

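The lid follows with the bar between the fingers (crop 160,330). The small pull in +x means I should bias about 1 mm forward. Continuing.

>>> send_rows --steps '[{"dp": [0,-0.8,-5],"roll": 0,"jaw": 8},{"dp": [0,-1.8,-9.9],"roll": 0,"jaw": 8},{"dp": [0,-3,-14.9],"roll": 0,"jaw": 8},{"dp": [0,-3.9,-19.8],"roll": 0,"jaw": 8},{"dp": [0,-4.9,-24.7],"roll": 0,"jaw": 8}]'

```text
time_s: 13.02
tcp_pos: [0.4615, -0.0143, 0.1269]
eef_rot: [179.9, 0.0, -88.5]
contact_force: [0.0, 1.7, -3.0]
gripper_width: 0.0113
gripper_force: 10.0
```

>>> send_rows --steps '[{"dp": [0,-1.1,-4.9],"roll": 0,"jaw": 8},{"dp": [0,-2.4,-9.7],"roll": 0,"jaw": 8},{"dp": [0,-3.8,-14.5],"roll": 0,"jaw": 8},{"dp": [0,-5.3,-19.3],"roll": 0,"jaw": 8},{"dp": [0,-6.9,-24.1],"roll": 0,"jaw": 8}]'

```text
time_s: 13.65
tcp_pos: [0.4681, -0.0142, 0.1509]
eef_rot: [179.9, 0.0, -88.5]
contact_force: [-4.8, 3.2, -1.3]
gripper_width: 0.0115
gripper_force: 10.0
```

>>> send_rows --steps '[{"dp": [0,-1.4,-4.7],"roll": 0,"jaw": 8},{"dp": [0,-3.1,-9.4],"roll": 0,"jaw": 8},{"dp": [0,-5.0,-14],"roll": 0,"jaw": 8},{"dp": [0,-7.1,-18.5],"roll": 0,"jaw": 8},{"dp": [0,-9.3,-23.1],"roll": 0,"jaw": 8}]'

```text
time_s: 14.28
tcp_pos: [0.4775, -0.0139, 0.1741]
eef_rot: [179.9, 0.0, -88.5]
contact_force: [-5.9, 3.9, 0.1]
gripper_width: 0.0114
gripper_force: 10.0
```

>>> send_rows --steps '[{"dp": [0,-2.3,-4.5],"roll": 0,"jaw": 8},{"dp": [0,-4.7,-8.9],"roll": 0,"jaw": 8},{"dp": [0,-7.2,-13.2],"roll": 0,"jaw": 8},{"dp": [0,-9.8,-17.5],"roll": 0,"jaw": 8},{"dp": [0,-12.5,-21.7],"roll": 0,"jaw": 8}]'

```text
time_s: 14.9
tcp_pos: [0.4894, -0.0135, 0.1958]
eef_rot: [179.8, 0.0, -88.5]
contact_force: [-9.3, 5.0, 2.5]
gripper_width: 0.0114
gripper_force: 10.0
```

The force points radially outward at about 10 N, so I'll ease the path outward by 1.5–2 mm.

>>> send_rows --steps '[{"dp": [-0.2,-2.3,-4.5],"roll": 0,"jaw": 8},{"dp": [-0.4,-4.7,-9],"roll": 0,"jaw": 8},{"dp": [-0.6,-7.3,-13.2],"roll": 0,"jaw": 8},{"dp": [-0.8,-10.2,-17.2],"roll": 0,"jaw": 8},{"dp": [-0.8,-13.4,-21],"roll": 0,"jaw": 8}]'

```text
time_s: 15.52
tcp_pos: [0.5043, -0.0128, 0.217]
eef_rot: [180.0, -0.0, -88.5]
contact_force: [-2.7, -3.1, -0.4]
gripper_width: 0.0117
gripper_force: 10.0
```

```bash
python3 - <<'E'
from m import *
import cv2
go()
c=r.capture("side");cv2.imwrite("pics/s6.png",cv2.resize(c["image"][70:240,240:420],None,fx=3,fy=3))
E
```

```text
t 15.525 pos [ 0.5043 -0.0128  0.217 ] rot [180.   -0.  -88.5] F [-2.7 -3.1 -0.4] w 0.0117 g 10.0 j [ 21.   5. -22.   0. -62. -19.]
```

View pics/s6.png

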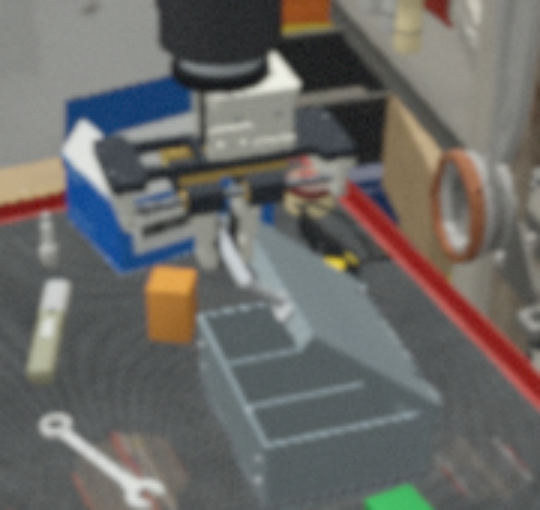

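The lid is about 40° open, the bar is held in the fingers at crop (235,255), and the carton still stands upright. Continuing.

>>> send_rows --steps '[{"dp": [0.1,-3.2,-3.8],"roll": 0,"jaw": 8},{"dp": [0.2,-6.5,-7.5],"roll": 0,"jaw": 8},{"dp": [0.3,-9.9,-11.1],"roll": 0,"jaw": 8},{"dp": [0.4,-13.4,-14.6],"roll": 0,"jaw": 8},{"dp": [0.4,-17,-18],"roll": 0,"jaw": 8}]'

```text
time_s: 16.2
tcp_pos: [0.521, -0.0123, 0.2353]
eef_rot: [180.0, 0.0, -88.5]
contact_force: [-6.4, -1.1, 5.7]
gripper_width: 0.0116
gripper_force: 10.0
```

>>> send_rows --steps '[{"dp": [0,-3.7,-3.3],"roll": 0,"jaw": 8},{"dp": [0,-7.5,-6.6],"roll": 0,"jaw": 8},{"dp": [0,-11.4,-9.7],"roll": 0,"jaw": 8},{"dp": [0,-15.4,-12.8],"roll": 0,"jaw": 8},{"dp": [0,-19.4,-15.8],"roll": 0,"jaw": 8}]'

```text
time_s: 16.82
tcp_pos: [0.541, -0.0117, 0.2516]
eef_rot: [-180.0, 0.0, -88.5]
contact_force: [-4.6, -1.5, 4.9]
gripper_width: 0.0113
gripper_force: 10.0
```

>>> send_rows --steps '[{"dp": [0,-3.3,-2.8],"roll": 0,"jaw": 8},{"dp": [0,-6.8,-5.4],"roll": 0,"jaw": 8},{"dp": [0,-10.2,-8],"roll": 0,"jaw": 8},{"dp": [0,-13.8,-10.3],"roll": 0,"jaw": 8},{"dp": [0,-17.5,-12.5],"roll": 0,"jaw": 8}]'

```text
time_s: 17.45
tcp_pos: [0.5586, -0.0112, 0.2632]
eef_rot: [-180.0, 0.0, -88.5]
contact_force: [-2.1, -0.5, 1.9]
gripper_width: 0.0114
gripper_force: 10.0
```

>>> send_rows --steps '[{"dp": [0,-2.8,-1.8],"roll": 0,"jaw": 8},{"dp": [0,-5.9,-3.6],"roll": 0,"jaw": 8},{"dp": [0,-9,-5.2],"roll": 0,"jaw": 8},{"dp": [0,-12.2,-6.8],"roll": 0,"jaw": 8},{"dp": [0,-15.4,-8.3],"roll": 0,"jaw": 8}]'

```text
time_s: 18.08
tcp_pos: [0.5738, -0.0108, 0.2715]
eef_rot: [-180.0, 0.0, -88.5]
contact_force: [-0.9, 1.9, 0.3]
gripper_width: 0.0117
gripper_force: 10.0
```

```bash
python3 - <<'E'
from m import *
import cv2
from scipy.optimize import least_squares
go()
np_=np.array([(.4577,.1027),(.4615,.1269),(.4681,.1509),(.4775,.1741),(.4894,.1958),(.5043,.217),(.521,.2353),(.541,.2516)]+[tuple(r.get_state()["tcp_pos"][[0,2]])])
f=lambda q:np.hypot(np_[:,0]-q[0],np_[:,1]+q[1]-.087)-.205
s=least_squares(f,[.662,.005]);print(s.x,(f(s.x)*1e3).round(1))
print(np.degrees(np.arctan2(np_[:,1]+s.x[1]-.087,s.x[0]-np_[:,0])).round(1)+.6)
for n in("scene","side"):
    c=r.capture(n);cv2.imwrite(f"pics/{n}7.png",c["image"])
E
```

```text
t 18.075 pos [ 0.5738 -0.0108  0.2715] rot [-180.     0.   -88.5] F [-0.9  1.9  0.3] w 0.0117 g 10.0 j [ 18.  10. -10.  -0. -70. -17.]
[6.62511780e-01 4.49147138e-04] [ 0.4  0.  -0.2 -0.3 -0.3  0.1  0.3 -0.   0.1]
[ 5.1 12.  18.9 25.9 32.9 40.1 47.  54.2 65. ]
```

The arc fit gives hinge x 0.6625, residuals under 0.5 mm, and a lid angle of about 65°. Going slowly to about 69.5°.

>>> send_rows --steps '[{"dp": [0,-2,-1],"roll": 0,"jaw": 8},{"dp": [0,-5,-2.3],"roll": 0,"jaw": 8},{"dp": [0,-8.5,-3.8],"roll": 0,"jaw": 8},{"dp": [0,-12,-5.3],"roll": 0,"jaw": 8},{"dp": [0,-14.8,-6.4],"roll": 0,"jaw": 8}]'

```text
time_s: 18.8
tcp_pos: [0.5887, -0.0105, 0.2779]
eef_rot: [-180.0, 0.0, -88.5]
contact_force: [-1.3, 2.5, 0.6]
gripper_width: 0.0114
gripper_force: 10.0
```

>>> send_rows --steps '[{"dp": [0,0,0],"roll": 0,"jaw": 8},{"dp": [0,0,0],"roll": 0,"jaw": 8}]'

```text
time_s: 19.05
tcp_pos: [0.5883, -0.0106, 0.2777]
eef_rot: [180.0, 0.0, -88.5]
contact_force: [-0.8, 2.8, -0.2]
gripper_width: 0.0115
gripper_force: 10.0
```

```bash
python3 - <<'E'
from m import *
import cv2
go()
p=r.get_state()["tcp_pos"]
print(np.degrees(np.arctan2(p[2]+.00045-.087,.6625-p[0]))+.56, np.degrees(np.arccos((.6625-p[0])/.205))+.56)
# lid front corner (-78 from centre => 160 mm from hinge) check: project lid outline for trial angles against side-image edges
from h import *
for n in("side","scene"):
    im=r.capture(n)["image"];g=cv2.GaussianBlur(cv2.cvtColor(im,cv2.COLOR_BGR2GRAY),(0,0),1).astype(float)
    G=np.hypot(cv2.Sobel(g,-1,1,0),cv2.Sobel(g,-1,0,1))
    q=np.array([.581-.0005,-.0124,.0264]);out=[]
    for th in np.arange(58,80,.5):
        t=np.radians(th);c,s=np.cos(t),np.sin(t);sc=0
        for y in np.linspace(-.104,-.06,30):   # front lid edge, right part
            a,b=-.160,.004
            P=tw(q,(.082+a*c+b*s,y,.087-a*s+b*c));u=proj(n,[P])[0]
            sc+=cv2.getRectSubPix(G.astype(np.float32),(1,1),tuple(map(float,u)))[0,0]
        for k in np.linspace(-.16,-.03,40):
            P=tw(q,(.082+k*c+.004*s,-.104,.087-k*s+.004*c));u=proj(n,[P])[0]
            sc+=cv2.getRectSubPix(G.astype(np.float32),(1,1),tuple(map(float,u)))[0,0]
        out.append((round(sc),th))
    print(n,sorted(out)[::-1][:6])
E
```

```text
t 19.05 pos [ 0.5883 -0.0106  0.2777] rot [180.    0.  -88.5] F [-0.8  2.8 -0.2] w 0.0115 g 10.0 j [ 18.  11.  -7.  -0. -71. -16.]
69.3498750261615 69.34723113636649
side [(6101, np.float64(64.0)), (5850, np.float64(63.5)), (5731, np.float64(58.0)), (5686, np.float64(58.5)), (5673, np.float64(59.0)), (5631, np.float64(64.5))]
scene [(9799, np.float64(64.0)), (9707, np.float64(64.5)), (9314, np.float64(63.5)), (9058, np.float64(65.0)), (8616, np.float64(69.5)), (8611, np.float64(70.0))]
```

Kinematics put the lid at 69.3°. The edge score most likely locks onto the lower skirt edge, which is offset by about 4°. Bringing it back slowly to 57°.

>>> send_rows --steps '[{"dp": [0,1.5,0.6],"roll": 0,"jaw": 8},{"dp": [0,4,1.6],"roll": 0,"jaw": 8},{"dp": [0,6.4,2.6],"roll": 0,"jaw": 8},{"dp": [0,8.8,3.6],"roll": 0,"jaw": 8},{"dp": [0,11.2,4.7],"roll": 0,"jaw": 8}]'

```text
time_s: 19.77
tcp_pos: [0.577, -0.0109, 0.2731]
eef_rot: [-180.0, -0.0, -88.5]
contact_force: [0.7, 1.5, 0.3]
gripper_width: 0.0115
gripper_force: 10.0
```

>>> send_rows --steps '[{"dp": [0,2,0.9],"roll": 0,"jaw": 8},{"dp": [0,3.9,1.9],"roll": 0,"jaw": 8},{"dp": [0,5.9,2.8],"roll": 0,"jaw": 8},{"dp": [0,7.8,3.8],"roll": 0,"jaw": 8},{"dp": [0,9.7,4.7],"roll": 0,"jaw": 8}]'

```text
time_s: 20.4
tcp_pos: [0.5673, -0.0112, 0.2683]
eef_rot: [180.0, -0.0, -88.5]
contact_force: [0.4, 1.4, 0.6]
gripper_width: 0.0119
gripper_force: 10.0
```

>>> send_rows --steps '[{"dp": [0,1.9,1],"roll": 0,"jaw": 8},{"dp": [0,3.8,2.1],"roll": 0,"jaw": 8},{"dp": [0,5.7,3.1],"roll": 0,"jaw": 8},{"dp": [0,7.5,4.1],"roll": 0,"jaw": 8},{"dp": [0,9.4,5.2],"roll": 0,"jaw": 8}]'

```text
time_s: 21.02
tcp_pos: [0.5579, -0.0115, 0.2631]
eef_rot: [180.0, -0.0, -88.5]
contact_force: [0.4, 0.6, -0.0]
gripper_width: 0.0118
gripper_force: 10.0
```

>>> send_rows --steps '[{"dp": [0,1.8,1.1],"roll": 0,"jaw": 8},{"dp": [0,3.8,2.4],"roll": 0,"jaw": 8},{"dp": [0,5.9,3.7],"roll": 0,"jaw": 8},{"dp": [0,7.8,5],"roll": 0,"jaw": 8},{"dp": [0,9,5.8],"roll": 0,"jaw": 8}]'

```text
time_s: 21.65
tcp_pos: [0.5489, -0.0117, 0.2573]
eef_rot: [180.0, -0.0, -88.5]
contact_force: [1.1, -0.4, -0.0]
gripper_width: 0.0115
gripper_force: 10.0
```

>>> send_rows --steps '[{"dp": [0,0,0],"roll": 0,"jaw": 8},{"dp": [0,0,0],"roll": 0,"jaw": 8}]'

```text
time_s: 21.9
tcp_pos: [0.549, -0.0117, 0.2574]
eef_rot: [180.0, -0.0, -88.5]
contact_force: [-0.4, -0.9, -0.8]
gripper_width: 0.0114
gripper_force: 10.0
```

```bash
python3 - <<'E'
from m import *
import cv2
from h import *
go()
s=r.get_state();p=s["tcp_pos"];print(s["qd"].round(2))
print(np.degrees(np.arctan2(p[2]+.00045-.087,.6625-p[0]))+.56, np.degrees(np.arccos((.6625-p[0])/.205))+.56)
q=np.array([.5805,-.0124,.0264])
# white bar/arm pixels: right arm (y=-.052) projected from lid edge to bar for trial angles, brightness score
for n in("side","scene"):
    im=r.capture(n)["image"];g=cv2.GaussianBlur(im.min(axis=2),(0,0),.7).astype(np.float32);out=[]
    for th in np.arange(46,72,.5):
        t=np.radians(th);c,s_=np.cos(t),np.sin(t);b=-.002
        pts=[tw(q,(.082+a*c+b*s_,y,.087-a*s_+b*c)) for a,y in [(a,-.053) for a in np.linspace(-.205,-.17,20)]+[(-.205,y) for y in np.linspace(-.053,-.025,15)]]
        v=[cv2.getRectSubPix(g,(1,1),tuple(map(float,u)))[0,0] for u in proj(n,pts)]
        out.append((round(float(np.mean(v))),float(th)))
    print(n,sorted(out)[::-1][:7])
im=r.capture("scene")["image"];print("carton px",im[247,250],im[255,250])
h=cv2.cvtColor(im,cv2.COLOR_BGR2HSV)[200:290,220:290];m=(abs(h[...,0].astype(int)-12)<7)&(h[...,1]>180);y,x=np.where(m);print("orange box",x.min()+220,x.max()+220,y.min()+200,y.max()+200)
E
```

```text
t 21.9 pos [ 0.549  -0.0117  0.2574] rot [180.   -0.  -88.5] F [-0.4 -0.9 -0.8] w 0.0114 g 10.0 j [ 19.   8. -14.   0. -68. -18.]
[-0.01 -0.07  0.04  0.03 -0.02  0.07]
56.961032318144596 56.948314509409286
side [(156, 58.0), (155, 57.5), (153, 58.5), (151, 57.0), (146, 59.0), (146, 56.5), (140, 56.0)]
scene [(200, 65.0), (199, 65.5), (199, 64.5), (198, 66.0), (198, 64.0), (198, 63.5), (198, 63.0)]
carton px [221 245 249] [ 89 165 241]
orange box 241 259 237 262
```

The side camera reads 57.5° and kinematics give 57.0°. Forces are near zero and the carton is where I set it down. Handing in.

```bash
python3 -c "
from plant import r
print(r.close_job())"
```

```text
the job is handed in; nothing more can be done
None
```

I handed the job in at about 22 s: the carton stands upright and released on the bench, and the lid was raised to about 69°, brought back to about 57° and is still held there by its bar handle at 10 N.

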